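# Eject the round culture dish from its inspection stand

## Task

Two small inspection stands are on the lab bench, one holding a round culture dish and one holding a square one. Eject the round dish into the empty bay at the end of its stand nearer the robot: move that stand's upright black slide tab all the way to its end stop, then let go so that it snaps back home by itself. Do not work the slide of the stand with the square dish.

Things in the scene. Friction and masses are not known exactly. Their poses are not given: they have to be found in the camera images.
- eject_slide (a joint): Travel (m) of the spring-return slide of the stand that holds the round dish: 0 = home (end farther from the robot), 0.065 = at its end stop (65 mm towards the bay). A spring pulls it home, 3 N at home rising to 7 N at the end stop; let go, it is home in under half a second. Its steel blade, 33 mm ahead of the tab's centre, shoves the dish along.
- eject_tab (a point): Centre of the top face of that slide's upright black tab: 14 mm along the slide x 18 mm across it, top 75 mm above the bench, clear on both sides over its upper 45 mm. It moves with the slide. The point's x axis is level and points away from the bay (the slide is worked along -x); its y axis runs across the stand, the good direction to pinch. At home the tab is 65 mm behind the stand's middle.
- dish_centre (a point): Centre, half-way up, of the round clear culture dish with cream filling, 60 mm across and 15 mm high, lying loose on the stand between the rails, its underside 20 mm above the bench. It starts on the black window in the middle of the stand.
- bay (a point): Where the dish's centre lies once fully ejected: the bay, a grey mat with a low lip at the robot's end of the stand, 63 mm from its middle. Axes as for the tab. The stand is a fixed grey slab 215 mm long, 84 wide, 20 high, turned up to 20 degrees, with rails beside dish and bay up to 28 mm above the bench.
- other_slide (a joint): Travel in metres of the same kind of slide on the otherwise identical stand that holds the square dish (58 mm square): 0 = home. To be left alone. The two stands lie side by side, 0.25 m or more apart, and may have swapped places.
Mind the look-alikes: they are no part of the job. Leave any pink or yellow look-alike of the part that bears dish_centre alone.

How it is judged:
By the outcome, as a careful person would: the job done as asked, in the order asked, and still so for the second after the job is handed in, with the robot touching nothing.
It also fails if it takes over 29 s, if anything falls off the work surface, if the arm or the gripper's body presses on something with over 40 N, if the wrist force passes 120 N, or if a joint passes its speed limit or range.

## Robot

A 7-joint arm with a two-finger parallel gripper is mounted at the origin on the work surface. World frame = base frame: x ahead of the robot, y to its left, z up, the work surface at z = 0. Lengths are in m, angles in rad, forces in N, time in s.
With the tool pointing down it reaches from about 0.4 to 0.875 m from the base axis. Payload 19.3 kg.
Tool frame: the origin (TCP) lies midway between the tips of the shut fingers; the grasp point (between the pads) lies 19 mm behind it; x points along the fingers, y is the direction in which the jaws open and shut, and the axes are right-handed (so a half turn about x gives the same grasp; the last joint's range is limited). The gripper opens to 85 mm and grips with 20 to 120 N. Pads are 22 mm wide; open, the fingers measure 114 mm over their backs; the gripper's body (76 mm by 85 mm) begins 54 mm behind the grasp point. The pads swing forward as they close: fully open they stand 13 mm farther back than shut.
Start: joints at [-1.356, 0.521, -0.036, 1.599, 0.021, 1.021, -0.113], TCP at [0.176, 0.6, 0.231] pointing down, gripper open.
Joint ranges: [-2.91, 2.91], [-0.3, 2.13], [-1.5, 1.42], [0.17, 2.43], [-1.26, 4.41], [0.16, 1.93], [-2.52, 2.52]. Speed limits (rad/s): [1.89, 1.89, 2.39, 2.39, 3.01, 3.01, 3.01].

## Interface

Orientations are given as [roll, pitch, yaw] about the fixed x, y, z axes, in that order (R = Rz(yaw) Ry(pitch) Rx(roll)).
In Python, from workcell import telemetry, vision, workorder gives the robot as it stands. The module is installed in compiled form; this text tells all that it offers.
- The arm moves only by the tool play_rows, never from a script. Its argument "deltas" is a list of rows, each a list of 7 numbers: the shift along the world's x, y, z in mm, then the turn, a rotation vector about the world's x, y, z in degrees, then the finger opening in mm, from 0 to 85.4. In form: [[x, y, z, wx, wy, wz, jaw], ...]. A call has 1 to 8 rows; each row shifts and turns the commanded pose from where the row before left it; what a row does not reach is not made up. A row lasts 1/8 s, in which the tool goes at most 62.5 mm and 10.7 degrees, less where a joint would pass 70% of its speed; a pose out of reach is approached as far as the arm can. A call with a gripper value outside its range is refused whole. The fingers move at their own pace and stop on an object; "grip_force" is the grip in N (left out, the last holds). Time passes only in rows, so rows that do not move let the fingers close. It gives the time, the measured TCP pose, the force and the opening at its end, in the units of the state.
- telemetry.observe(): the state, without advancing time (a new reading comes with each control period).
- vision.grab_frame(name): name is "side" or "top" or "wrist"; returns the picture (420x560x3 uint8, red, green, blue); there is no depth.
- vision.camera_info(name): a dict with "mtx" (3x3 intrinsics, pixels), "rvec" (rotation vector, rad) and "tvec" (3), from world to camera coordinates, as OpenCV has them. Camera axes: x right, y down, z forward; pixel columns grow to the right and rows downward; lengths in m; the calibration is good to about 2 mm. A picture is of the moment at which its call begins: read the wrist's pose just before it. camera_info takes no time and is no camera call; for the wrist camera it gives the pose at the moment of the call.
- workorder.job_done(): hands the job in, once; it reports no verdict.
The state is a dict: "clock": time; "qpos": joint angles; "qd": joint speeds; "joint_efforts": joint torques, N m; "position": TCP position; "tool_rot": TCP orientation; "force": force on the tool from outside, world axes, zero at the start; "moment": the same for the moment, N m; "grip_width": finger opening in m.
Only numpy, scipy, OpenCV 4.12 (cv2) and the standard library are available. Lean on these libraries where they do the work, as an engineer would, in place of code of your own. Each camera call takes 0.05 s, during which the arm holds its last target. There are 200 camera calls.

## Working session

There is one attempt and no reset: what is moved stays moved. The work goes in short steps, Python scripts to look and compute and a tool call to move; the robot and the scene stay as the last step left them, time stands still between calls to the robot, and variables do not carry over. Pictures are saved under pics/ and viewed, about 8 in all and at most 12, crops included, and the job is handed in when it is done.

Besides the shell and the picture viewer there is one more tool, called after "Emit:" as name(argument=value, ...) on one line, values as JSON. play_rows: Moves the arm, as the interface text tells. Its arguments: {"type":"object","properties":{"deltas":{"type":"array","items":{"type":"array","items":{"type":"number"}}},"grip_force":{"type":"number"}},"required":["deltas"]}

```bash
mkdir -p pics; cat > h.py <<'E'
import numpy as np, cv2
from workcell import telemetry, vision, workorder
def cam(n):
    c=vision.camera_info(n); return np.array(c["mtx"],float),cv2.Rodrigues(np.array(c["rvec"],float))[0],np.array(c["tvec"],float).ravel()
def ray(c,uv,z):
    K,R,t=c; o=-R.T@t; d=R.T@np.linalg.solve(K,[uv[0],uv[1],1]); return o+d*(z-o[2])/d[2]
def proj(c,p):
    K,R,t=c; q=K@(R@np.array(p)+t); return q[:2]/q[2]
def save(n,im): cv2.imwrite("pics/"+n,cv2.cvtColor(im,cv2.COLOR_RGB2BGR))
E
python3 - <<'E'
from h import *
s=telemetry.observe(); print(s)
for n in("top","side"):
    im=vision.grab_frame(n); np.save(n+".npy",im); save(n+"1.png",im); c=cam(n); print(n,-c[1].T@c[2],c[1][2])
E
```

```text
{'clock': 0.0, 'qpos': array([-1.35620531,  0.52199827, -0.03629908,  1.60001844,  0.02118898,
        1.02111961, -0.11280256]), 'qd': array([-0.00238569,  0.00156251,  0.00078052,  0.000585  , -0.00103783,
       -0.00012137,  0.00031334]), 'joint_efforts': array([ 4.67824466e-04, -9.27097321e+01,  1.98117033e+00, -3.69937670e+01,
        1.80091598e-02,  8.25404510e-03, -1.45510739e-05]), 'position': array([0.1755493 , 0.59947358, 0.23073213]), 'tool_rot': array([-1.49399846,  1.56963726, -1.77883214]), 'force': array([-1.36331368, -0.06536107,  0.42109578]), 'moment': array([-0.01640483, -0.07716527,  0.04653779]), 'grip_width': 0.08567730826630779}
top [ 0.45115581 -0.05912313  1.03080051] [ 0.06767794  0.02752358 -0.9973275 ]
side [ 0.32624703 -0.66706847  0.69283468] [ 0.20072247  0.69629018 -0.68912298]
```

View pics/top1.png

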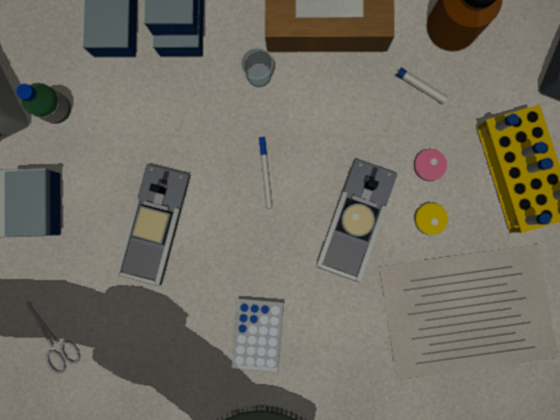

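View pics/side1.png

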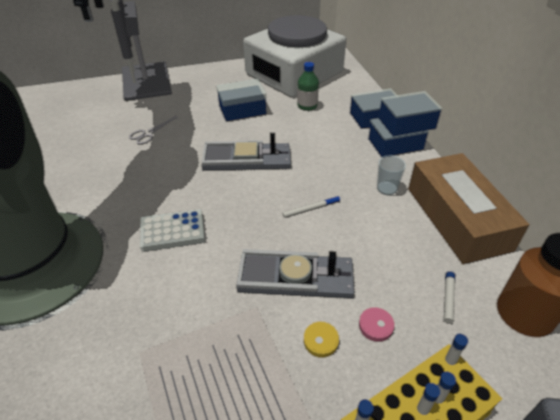

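The top view shows two stands. The left one (about 155,225) holds a square cream dish. The right one (about 358,220) holds a round one and is the target, with its tab near (372,183). The yellow disc (431,219) and pink disc (431,164) are look-alikes on the bench. The side view agrees: round dish at (296,268), tab at (332,262).

```bash
python3 - <<'E'
from h import *
T=np.load("top.npy");S=np.load("side.npy");ct=cam("top");cs=cam("side")
hsv=cv2.cvtColor(T,cv2.COLOR_RGB2HSV)
# dish: cream
m=((hsv[...,0]>14)&(hsv[...,0]<32)&(hsv[...,1]>60)).astype(np.uint8); w=np.zeros_like(m); w[190:250,330:390]=1; m*=w
M=cv2.moments(m,True); d=(M['m10']/M['m00'],M['m01']/M['m00']); dish=ray(ct,d,.033); print("dish",d,M['m00'],dish)
# slab corners picked by eye on slab top z=.02
cor=[(361,159),(396,172),(356,280),(318,266)]
P=np.array([ray(ct,c,.02) for c in cor]); print(P.round(4), [np.linalg.norm(P[i]-P[(i+1)%4]).round(4) for i in range(4)])
ax=(P[0]+P[1]-P[2]-P[3])[:2]; ax/=np.linalg.norm(ax); print("yaw",np.degrees(np.arctan2(ax[1],ax[0])),"mid",P.mean(0))
tab=np.r_[dish[:2]+.065*ax,.075]; print("tab",tab,proj(ct,tab),proj(cs,tab))
def crop(I,c,h,n):
    x,y=map(int,c); return cv2.resize(I[y-h:y+h,x-h:x+h],(390,390),interpolation=cv2.INTER_CUBIC)
save("crop1.png",np.hstack([crop(T,(358,218),65,0),crop(S,(300,268),65,0)]))
E
```

```text
dish (358.0718954248366, 219.59313725490196) 612.0 [ 0.48636257 -0.17736329  0.033     ]
[[ 0.5993 -0.1846  0.02  ]
 [ 0.5753 -0.2491  0.02  ]
 [ 0.3763 -0.1748  0.02  ]
 [ 0.4012 -0.1054  0.02  ]] [np.float64(0.0688), np.float64(0.2124), np.float64(0.0738), np.float64(0.2134)]
yaw -21.13193524425929 mid [ 0.4880292  -0.17847218  0.02      ]
tab [ 0.5469915  -0.20079688  0.075     ] [374.28180052 184.16836378] [331.88249663 255.33360323]
```

View pics/crop1.png

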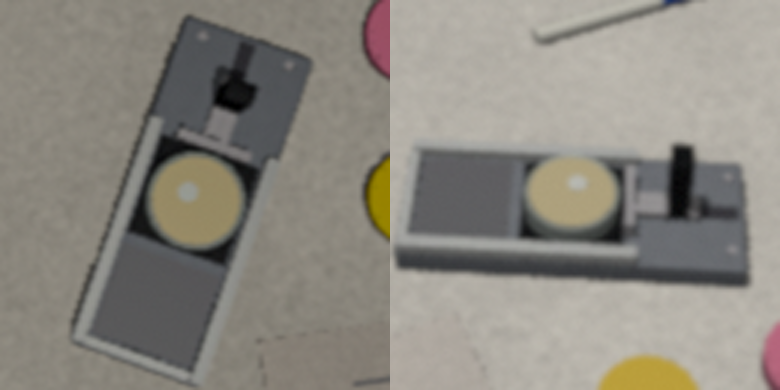

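Stand identity is confirmed: round dish, with the tab behind it. The tab top shows at top (372,184.7) and side (332.7,252.3), which matches the point predicted from the dish and axis to within 3 px.

```bash
python3 - <<'E'
from h import *
from scipy.spatial.transform import Rotation as Ro
ct,cs=cam("top"),cam("side")
def tri(a,b):
    Ps=[c[0]@np.c_[c[1],c[2]] for c in(ct,cs)]; X=cv2.triangulatePoints(*Ps,np.array(a,float),np.array(b,float)).ravel(); return X[:3]/X[3]
print(tri((372,184.7),(332.7,252.3)), ray(ct,(372,184.7),.075))
T=np.load("top.npy")
# rail inner-edge direction: long light rails
g=cv2.cvtColor(T,cv2.COLOR_RGB2HSV); m=((g[...,1]<40)&(g[...,2]>130)).astype(np.uint8)
R=Ro.from_euler("xyz",telemetry.observe()["tool_rot"]).as_matrix(); print(R.round(3)); print("tool y yaw",np.degrees(np.arctan2(R[1,1],R[0,1])))
# slab edges from crop pixels (long edges)
o=np.array([293,153])
for a,b,z in(((187,17),(73,335),.02),((311,62),(200,388),.02),((155,118),(82,335),.028),((275,160),(197,380),.028)):
    p,q=[ray(ct,o+np.array(v)/3,z) for v in(a,b)]; d=p-q; print(np.degrees(np.arctan2(d[1],d[0])),np.hypot(*d[:2]))
E
```

```text
[ 0.5472571  -0.19680014  0.07829104] [ 0.54604039 -0.19682059  0.075     ]
[[-0.     0.281  0.96 ]
 [-0.001  0.96  -0.281]
 [-1.    -0.001  0.   ]]
tool y yaw 73.68286471226578
-19.625948516472498 0.20840183750007113
-18.970651566970712 0.21153863360129463
-18.51418197144013 0.13960539534844713
-19.675524210914702 0.14180615728463494
```

Emit:
play_rows(deltas=[[40,-40,0,0,0,-0.5,85],[40,-40,0,0,0,-0.5,85],[40,-40,0,0,0,-0.5,85],[40,-40,0,0,0,-0.5,85],[40,-40,0,0,0,-0.5,85],[17,-42,0,0,0,-0.4,85],[17,-42,0,0,0,0,85],[17,-42,0,0,0,0,85]], grip_force=50)

```text
clock: 1.1
position: [0.427, 0.2723, 0.2311]
tool_rot: [-2.027, 1.57, -2.362]
force: [0.8, 0.5, 0.1]
grip_width: 0.0852
```

Emit:
play_rows(deltas=[[17,-42,0,0,0,0,85],[17,-42,0,0,0,0,85],[17,-42,0,0,0,0,85],[8,-38,0,0,0,0,85],[8,-38,0,0,0,0,85],[8,-38,0,0,0,0,85],[8,-38,0,0,0,0,85],[8,-38,0,0,0,0,85]])

```text
clock: 2.1
position: [0.5176, -0.0434, 0.2311]
tool_rot: [-2.754, 1.57, -3.089]
force: [0.1, 1.2, 0.5]
grip_width: 0.085
```

Emit:
play_rows(deltas=[[8,-38,-10,0,0,0,85],[8,-38,-10,0,0,0,85],[8,-38,-10,0,0,0,85],[8,-38,-10,0,0,0,85],[0,0,0,0,0,0,85],[0,0,0,0,0,0,85]])

```text
clock: 2.85
position: [0.5494, -0.1936, 0.1911]
tool_rot: [2.804, 1.57, 2.468]
force: [-0.2, 0.1, -0.7]
grip_width: 0.0851
```

```bash
python3 - <<'E'
from h import *
from scipy.spatial.transform import Rotation as Ro
s=telemetry.observe(); c=cam("wrist"); W=vision.grab_frame("wrist"); np.save("w.npy",W); save("w1.png",W)
R=Ro.from_euler("xyz",s["tool_rot"]).as_matrix(); print(s["position"],"ty yaw",np.degrees(np.arctan2(R[1,1],R[0,1])))
print(-c[1].T@c[2], proj(c,[.546,-.197,.075]),proj(c,[.4864,-.1774,.033]))
E
```

```text
[ 0.54944152 -0.19363616  0.1910556 ] ty yaw 70.79023036074128
[ 0.46861762 -0.16721424  0.33350378] [273.94868546 198.84936621] [272.93115194 111.27063006]
```

View pics/w1.png

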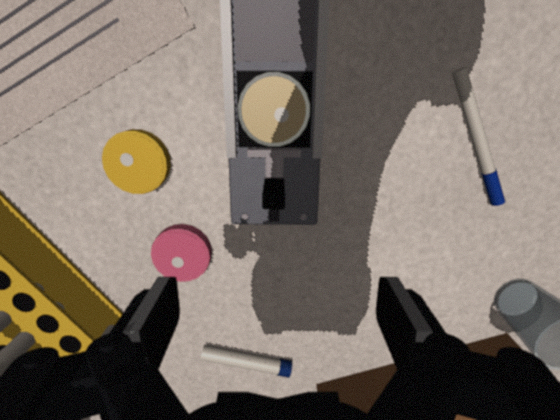

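The wrist view shows the target stand upright in the frame. The tab blob is at (263–285,179–209) with its top face at about (274,202), against a prediction of (274,199). The jaws are aligned, so I'll make a small shift and descend.

Emit:
play_rows(deltas=[[-1.5,-4,-30,0,0,0,85],[0,0,-40,0,0,0,85],[0,0,-35,0,0,0,85],[0,0,-25,0,0,0,85],[0,0,-19,0,0,0,85],[0,0,0,0,0,0,85]])

```text
clock: 3.65
position: [0.5478, -0.1975, 0.0416]
tool_rot: [3.119, 1.569, 2.785]
force: [0.1, -0.1, 0.2]
grip_width: 0.085
```

Emit:
play_rows(deltas=[[0,0,0,0,0,0,5],[0,0,0,0,0,0,5],[0,0,0,0,0,0,5],[0,0,0,0,0,0,5],[0,0,0,0,0,0,5],[0,0,0,0,0,0,5]])

```text
clock: 4.4
position: [0.5488, -0.1971, 0.043]
tool_rot: [1.15, 1.569, 0.815]
force: [-1.1, 8.0, 10.2]
grip_width: 0.0175
```

Gripped: width 17.5 mm against the 18 mm tab. Now pulling, while easing the lateral load.

Emit:
play_rows(deltas=[[-5.7,3,0,0,0,0,5],[-7.6,2.6,0,0,0,0,5],[-7.6,2.6,0,0,0,0,5],[-7.6,2.6,0,0,0,0,5],[-7.6,2.6,0,0,0,0,5],[-7.6,2.6,0,0,0,0,5],[-7.6,2.6,0,0,0,0,5],[0,0,0,0,0,0,5]])

```text
clock: 5.4
position: [0.4982, -0.1791, 0.043]
tool_rot: [0.31, 1.568, -0.025]
force: [7.7, 2.9, 2.3]
grip_width: 0.0176
```

Emit:
play_rows(deltas=[[-4.7,1.6,0,0,0,0,5],[-3.8,1.3,0,0,0,0,5],[-1.9,0.6,0,0,0,0,5],[0,0,0,0,0,0,5]])

```text
clock: 5.9
position: [0.4883, -0.1756, 0.043]
tool_rot: [0.31, 1.567, -0.025]
force: [8.5, 4.2, 3.0]
grip_width: 0.0172
```

Emit:
play_rows(deltas=[[-1.9,0.6,0,0,0,0,5],[0,0,0,0,0,0,5]])

```text
clock: 6.15
position: [0.4874, -0.1752, 0.0431]
tool_rot: [0.203, 1.565, -0.132]
force: [13.4, 3.1, -2.6]
grip_width: 0.0172
```

Emit:
play_rows(deltas=[[-1.9,0.6,0,0,0,0,5],[0,0,0,0,0,0,5]])

```text
clock: 6.4
position: [0.4872, -0.1752, 0.0431]
tool_rot: [0.116, 1.562, -0.218]
force: [25.2, -1.0, -13.4]
grip_width: 0.0171
```

```bash
python3 - <<'E'
from h import *
S=vision.grab_frame("side"); W=vision.grab_frame("wrist")
a=cv2.resize(S[200:340,210:390],(500,390),interpolation=cv2.INTER_CUBIC); save("s2.png",np.hstack([a,cv2.resize(W,(300,390))]))
E
```

```text
(no output)
```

View pics/s2.png

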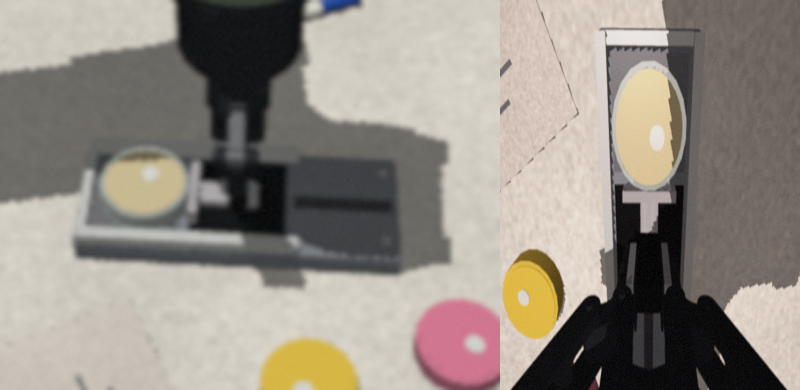

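The dish is in the bay. The slide is at its stop: force rose from 8 to 25 N with no motion at about 65 mm. Releasing.

Emit:
play_rows(deltas=[[0,0,0,0,0,0,85],[0,0,0,0,0,0,85],[0,0,0,0,0,0,85],[0,0,0,0,0,0,85],[0,0,0,0,0,0,85],[0,0,0,0,0,0,85],[0,0,0,0,0,0,85],[0,0,0,0,0,0,85]])

```text
clock: 7.5
position: [0.4826, -0.1749, 0.0423]
tool_rot: [-0.179, 1.571, -0.514]
force: [0.6, 0.3, -0.0]
grip_width: 0.0847
```

Emit:
play_rows(deltas=[[0,0,15,0,0,0,85],[0,0,30,0,0,0,85],[0,0,40,0,0,0,85],[0,0,40,0,0,0,85],[10,30,30,0,0,0,85],[10,40,0,0,0,0,85],[10,40,0,0,0,0,85],[0,0,0,0,0,0,85]])

```text
clock: 8.5
position: [0.5132, -0.0619, 0.1982]
tool_rot: [1.143, 1.569, 0.812]
force: [-0.6, -0.2, -1.3]
grip_width: 0.0852
```

```bash
python3 - <<'E'
from h import *
ct,cs=cam("top"),cam("side")
S=vision.grab_frame("side"); T=vision.grab_frame("top")
g=cv2.cvtColor(T,cv2.COLOR_RGB2HSV); m=((g[...,0]>14)&(g[...,0]<32)&(g[...,1]>60)).astype(np.uint8); w=np.zeros_like(m); w[215:285,310:390]=1
M=cv2.moments(m*w,True); d=(M['m10']/M['m00'],M['m01']/M['m00']); p=ray(ct,d,.033); u=np.array([.944,-.329]); print(d,M['m00'],p,"along from start",(p[:2]-[.4864,-.1774])@u)
a=cv2.resize(S[120:340,190:390],(400,440),interpolation=cv2.INTER_CUBIC);b=cv2.resize(T[140:300,100:400],(400,213)); save("f.png",np.hstack([a,np.vstack([b,np.zeros((227,400,3),np.uint8)])]))
print(telemetry.observe()["clock"],telemetry.observe()["force"])
E
```

```text
(358.5151515151515, 254.72727272727272) 33.0 [ 0.42274674 -0.17798487  0.033     ] along from start -0.05989625931965828
8.6 [-0.08201209 -0.69555511  0.19885421]
```

View pics/f.png

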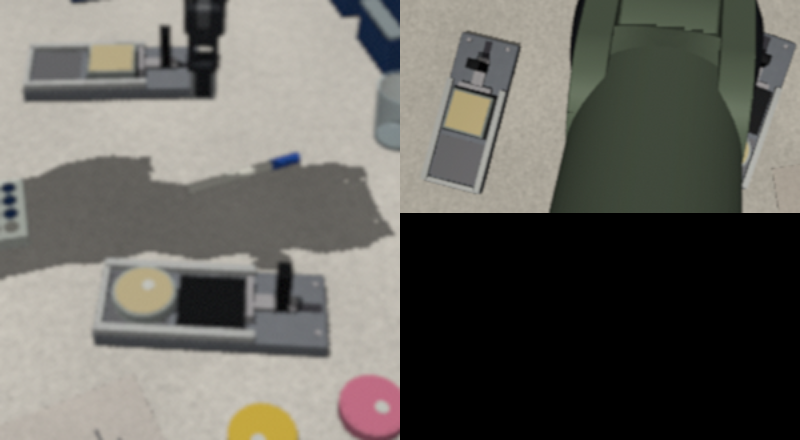

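The side view shows the dish at (262,265) in the bay, the tab back at about (332,252) as at the start, and the square dish's stand unchanged. The top view is blocked by the arm, so I'll check the dish position from the side view and then hand in.

```bash
python3 - <<'E'
from h import *
cs=cam("side"); u=np.array([.944,-.329])
def c(S,x0,x1):
    g=cv2.cvtColor(S,cv2.COLOR_RGB2HSV); m=((g[...,0]>12)&(g[...,0]<32)&(g[...,1]>60)).astype(np.uint8); w=np.zeros_like(m); w[245:290,x0:x1]=1
    M=cv2.moments(m*w,True); return ray(cs,(M['m10']/M['m00'],M['m01']/M['m00']),.035),M['m00']
a,b=c(np.load("side.npy"),270,320),c(vision.grab_frame("side"),240,290); d=b[0]-a[0]; t=d[:2]@u
print(a,b,"along mm",t*1e3)
if -.067<t<-.058: print(workorder.job_done())
E
```

```text
(array([ 0.48608327, -0.1775113 ,  0.035     ]), 410.0) (array([ 0.42754413, -0.15657279,  0.035     ]), 392.0) along mm -62.1497198898265
the job is handed in; nothing more can be done
None
```

The round dish is in its bay, the slide went to its end stop and sprang home, and the job is handed in at about 8.7 s of the 29 s allowed. I pinched the tab on the round dish's stand and pulled it 65 mm. At that point the force rose from 8 to 25 N with no further motion. Then I opened the jaws and moved the arm clear.

- **Dish:** the side camera shows it moved 62 mm along the stand, against the 63 mm stated for the bay.
- **Slide:** the tab is back at its home position in the picture.
- **Other items:** the stand with the square dish and its slide, and the pink and yellow look-alikes, were not touched.
- **Robot:** it touches nothing, with wrist force near 0 N.
- **Failed check:** the arm blocked the final top view, so the top-camera position of the dish was unusable. I used the side view instead.

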